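# Lock the woodturner's indexing stand

### The arm

A 6-joint arm with a two-finger parallel gripper is mounted at the origin on the work surface. World frame = base frame: x ahead of the robot, y to its left, z up, the work surface at z = 0. Lengths are in m, angles in degrees, forces in N, time in s.
With the tool pointing down it reaches from about 0.4 to 0.825 m from the base axis. Payload 7 kg.
Tool frame: the origin (TCP) lies at the centre of the arm's flange, where the gripper is bolted on; the fingertips stand 178 mm ahead of it and the grasp point (between the pads) lies 159 mm ahead of it (ctrl.hold_point_z is the distance from the TCP to the grasp point, in m); z points along the fingers, y is the line along which they close (so a half turn about z gives the same grasp; the last joint's range is limited). The gripper opens to 88 mm and grips with 3 to 60 N. Pads are 19 mm wide; open, the fingers measure 130 mm over their backs; the gripper's body (78 mm by 193 mm) begins 47 mm behind the grasp point.
Start: joints at [-53.91, 20.546, 0.682, 0, -70.136, -16.507], TCP at [0.226, -0.636, 0.405] pointing down, gripper open.
Joint ranges: [-176.03, 176.03], [-82.01, 121.73], [-58.28, 71.71], [-173.87, 95.51], [-174.79, -0.11], [-173.66, 173.66]. Speed limits (degrees/s): [136.94, 136.94, 172.46, 180, 180, 180].

### API

Orientations are given as [roll, pitch, yaw] about the fixed x, y, z axes, in that order (R = Rz(yaw) Ry(pitch) Rx(roll)).
In Python, from plant import ctrl gives the robot as it stands.
- The arm moves only by the shell command python3 -m inch 'ROWS'. ROWS is JSON, one flat list of numbers, 7 for each row, row after row: the closure, from 0 (fully open) to 1 (shut), then the shift along the tool's x, y, z in mm, then the turn, a rotation vector about the tool's x, y, z in degrees. In form: [hand, x, y, z, wx, wy, wz, hand, x, y, z, wx, wy, wz, ...]. A call has 1 to 5 rows; each row is the pose to reach, as a shift and turn from the pose commanded when the call began, along the tool's axes at that moment; what a row does not reach only later rows make up. A row lasts 1/10 s, in which the tool goes at most 50 mm and 8.59 degrees, less where a joint would pass 70% of its speed; a pose out of reach is approached as far as the arm can. A call with a gripper value outside its range is refused whole. The fingers move at their own pace and stop on an object; the grip force is fixed at half the most. Time passes only in rows, so rows that repeat a pose let the fingers close. It gives the time, the measured TCP pose, the force, the opening and the grip force at its end, in the units of the state.
- ctrl.get_obs(): the state, without advancing time (a new reading comes with each control period).
- ctrl.snapshot(name): name is "scene" or "top" or "wrist"; returns a dict with "frame" (480x640x3 uint8, red, green, blue), "K" (3x3 intrinsics, pixels), "R" (3x3) and "t" (3): a world point X has camera coordinates R X + t. Camera axes: x right, y down, z forward; pixel columns grow to the right and rows downward; lengths in m; the calibration is good to about 2 mm. A picture is of the moment at which its call begins. There is no depth.
- ctrl.close_job(): hands the job in; it is judged then, once.
Trained networks look in a picture, given as the dict that the camera call returned (one of the last four; its "shot" number tells which), for a name from the list of things; names that differ only in an ending like _2 or _b are one class to them, and where a whole thing is asked for, a point or a joint stands for the part that bears it (a point fixed in the world has none). Each returns a list of dicts, best first, with "p" (0 to 1); they miss things now and then, are a little off and sometimes report something else, mostly with a low value. They report only what shows in the picture. A call takes as long as a camera call.
- ctrl.recognise(picture, thing): "location" ([x, y, z] in m, in world coordinates, good to about 4 mm: the middle of the surface that is visible of it).
- ctrl.trace(picture, thing): "pixels" (480x640 bool, what is visible of it).
- ctrl.mark_of(picture, thing): "location" ([x, y, z] in m, in world coordinates, good to about 4 mm: a listed point, or the origin of a listed thing).
The state is a dict: "clock": time; "joint_pos": joint angles; "qvel": joint speeds; "tau": joint torques, N m; "tool_pos": TCP position; "orientation": TCP orientation; "force": force on the tool from outside, world axes, zero at the start; "moment": the same for the moment, N m; "opening": finger opening in m; "gripper_force": force on a finger pad.
Only numpy, scipy, OpenCV 4.12 (cv2) and the standard library are available. Lean on these libraries where they do the work, as an engineer would, in place of code of your own. Each camera call takes 0.05 s, during which the arm holds its last target. There are 200 camera calls.

### The job

A wooden bowl is mounted on the indexing stand for carving, and it must be locked in its zero position. Turn the steel disc, by pushing its upright stud or in any way you like, until the one slot in its rim faces the locking bolt, then push the bolt by its knob fully home into the slot. Let go, and leave the loose things lying about the bench where they are.

Things in the scene. Friction and masses are not known exactly. Their poses are not given: they have to be found in the camera images.
- stand_axis (a point): Point on the disc's vertical turning axis, 70 mm above the bench (the disc's top face). Axes are the stand's: z up; the locking bolt lies on the -y side of the axis and slides along y, inward being +y. The stand is a green cast-iron fixture fixed to the bench at any yaw. Its level steel disc is 220 mm in diameter and 10 mm thick, 60 to 70 mm above the bench.
- work (a point): Centre of the rim of the wooden bowl mounted on the disc, on the turning axis, 136 mm above the bench. The bowl is 104 mm in diameter and turns with the disc; below it is a dark steel chuck 72 mm in diameter.
- stand_gate (a point): Fixed point of the stand on the line of the bolt, 110 mm from the axis, at 70 mm height: where the mouth of the slot must come. Same axes as stand_axis.
- slot_mouth (a point): Middle of the mouth of the only slot in the disc's rim, 110 mm from the axis, at the top face; turns with the disc. The slot is radial, 16 mm wide, its floor 82 mm from the axis, its mouth flared at 45 degrees to about 36 mm. The bolt enters if the slot is within about 5 mm (0.05 rad) of its line; the flare then draws the disc into line.
- stud (a point): Middle of the upright dark steel stud on the disc, opposite the slot, 95 mm from the axis: 16 mm in diameter, from 70 to 120 mm above the bench (this point is at 95 mm), 35 mm clear of the mounted bowl's rim. Pushing it sideways turns the disc; about 3 N is needed, and the disc stays where it is left.
- disc (a joint): Angle of the disc, rad, growing counter-clockwise seen from above; 0 (or a whole turn, 6.283) is the slot facing the bolt, the stud then being on the far side of the axis from the bolt. It can be turned either way by more than a full turn.
- bolt_knob (a point): Point on the axis of the bolt's upright post, 91 mm above the bench. The post is dark steel, 16 mm in diameter, rising from the bolt's top (71 mm) to a black ball, 24 mm in diameter, whose top is 122 mm above the bench. The post is 188 mm from the disc's axis when the bolt is fully out, 148 mm when home.
- guide (a point): Middle of the top of the green guide block in which the bolt slides, 72 mm above the bench; axes of the stand. The guide is 42 mm wide, reaches from 127 to 227 mm from the disc's axis and is nowhere higher than 75 mm. The bolt is a steel bar 12 mm wide, 10 mm tall, with a rounded nose 60 mm nearer the disc's axis than its post.
- bolt (a joint): Travel of the bolt towards the disc, m: 0 fully out (nose 18 mm off the rim), 0.018 nose at the rim, 0.040 home at its stop, nose 22 mm inside the rim. It takes about 2 N to slide and stays where it is left. The rim blocks it unless the slot faces it.
- bowl: Loose finished wooden bowl, 130 mm in diameter, 50 mm tall; origin under its centre. Bystander.
- wax_tin: Loose metal tin, 72 mm in diameter, 45 mm tall; origin under its centre. Bystander.
- spanner: Loose spanner lying on the bench along its own x; origin near its middle. Bystander.

How it is judged (in metres and radians):
At the end, for the whole second after the job is handed in: The locking bolt is home in the slot (travel over 35 of its 40 mm), the mouth of the slot is within 6 mm of the bolt's line, and bolt and disc are at rest (value of joint bolt above 0.035 m and horizontal distance between slot_mouth and stand_gate below 0.006 m and velocity of joint bolt below 0.005 m/s and velocity of joint disc between -0.05 and 0.05 rad/s); the robot touches nothing.
It fails at once if A loose bystander (bowl, tin or spanner) is shifted by more than 30 mm (distance of any of bowl, wax_tin, spanner from where it was at the start of the episode above 0.03 m).
It also fails if it takes over 64 s, if anything falls off the work surface, if the arm or the gripper's body presses on something with over 40 N, if the wrist force passes 120 N, or if a joint passes its speed limit or range.

## Working session

There is one attempt and no reset: what is moved stays moved. The work goes in short steps, Python scripts to look and compute and a shell command to move; the robot and the scene stay as the last step left them, time stands still between calls to the robot, and variables do not carry over. Pictures are saved under pics/ and viewed, at most 10 in all, crops included, and the job is handed in when it is done.

```bash
mkdir -p pics; cat > h.py <<'E'
from plant import ctrl
import numpy as np, cv2
def look(cam,names,fn=None):
    s=ctrl.snapshot(cam)
    if fn: cv2.imwrite('pics/'+fn,s['frame'][:,:,::-1])
    for n in names:
        r=ctrl.mark_of(s,n)
        print(cam,n,[(np.round(d['location'],4).tolist(),round(d['p'],2)) for d in r[:2]])
    return s
E
python3 - <<'E'
from h import *
N=['stand_axis','work','stand_gate','slot_mouth','stud','bolt_knob','guide','bowl','wax_tin','spanner']
look('top',N,'top.png');look('scene',N,'scene.png')
o=ctrl.get_obs();print(o['clock'],o['tool_pos'],o['orientation'])
E
```

```text
top stand_axis [([0.5751, 0.0305, 0.072], 0.65), ([0.6687, 0.094, 0.0679], 0.63)]
top work [([0.3886, 0.275, -0.0007], 0.16)]
top stand_gate [([0.5526, -0.0833, 0.071], 0.64)]
top slot_mouth [([0.6683, 0.0934, 0.0659], 0.66)]
top stud [([0.4964, -0.0215, 0.0939], 0.85)]
top bolt_knob [([0.5424, -0.152, 0.0899], 0.77)]
top guide [([0.5463, -0.1415, 0.0712], 0.86), ([0.5119, -0.3729, 0.0005], 0.73)]
top bowl [([0.5772, 0.3831, 0.0022], 0.85)]
top wax_tin [([0.5135, -0.373, 0.0017], 0.9)]
top spanner [([0.3885, 0.2728, -0.0002], 0.76)]
scene stand_axis [([0.5734, 0.0271, 0.0726], 0.79), ([0.3918, 0.2789, 0.0029], 0.3)]
scene work [([0.5783, 0.0265, 0.1388], 0.65)]
scene stand_gate [([0.5538, -0.0734, 0.0721], 0.89), ([0.5486, -0.1453, 0.0732], 0.16)]
scene slot_mouth [([0.661, 0.0955, 0.0741], 0.83)]
scene stud [([0.4937, -0.0201, 0.0984], 0.87)]
scene bolt_knob [([0.5492, -0.1474, 0.0925], 0.84)]
scene guide [([0.5735, 0.0266, 0.0731], 0.68), ([0.5454, -0.1464, 0.0723], 0.61)]
scene bowl [([0.5729, 0.3814, -0.0037], 0.63)]
scene wax_tin [([0.5132, -0.3694, -0.003], 0.77)]
scene spanner [([0.3911, 0.2737, 0.002], 0.54)]
1.1 [ 0.22619341 -0.63594487  0.4046269 ] [ 1.79996770e+02 -2.00565386e-03 -1.60419302e+02]
```

View pics/top.png

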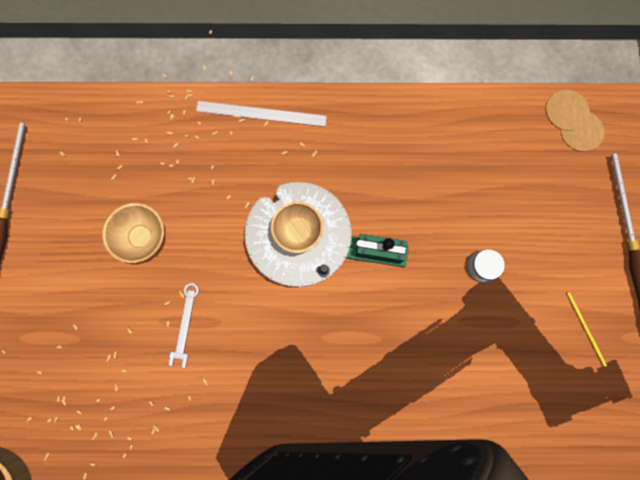

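View pics/scene.png

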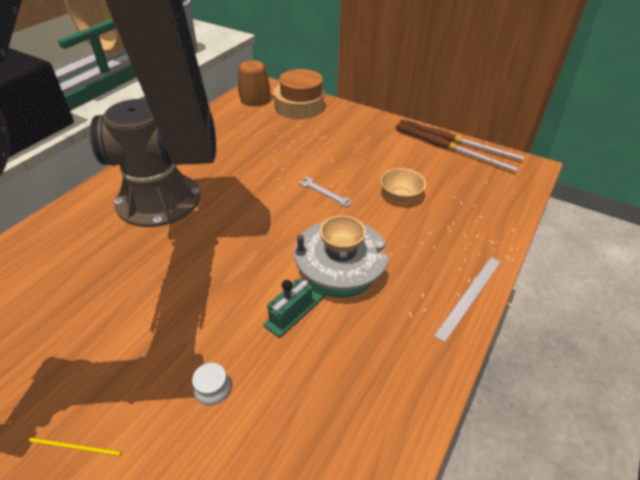

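The top view shows the slot at (273,197), the stud at (323,270) and the knob at (388,244), which agrees with the networks. The scene view shows the same layout, with the bowl and tin well clear. My plan is to turn the stud clockwise by about 133° on the robot's side. First I'll go above the stud.

```bash
cat >> h.py <<'E'
def to(x,y,z,yaw,pr=True):  # shift in tool axes (mm) and turn (deg) to a grasp-point goal, tool down
    o=ctrl.get_obs();p=np.array(o['tool_pos']);ps=np.radians(o['orientation'][2])
    from scipy.spatial.transform import Rotation as Q
    Rm=Q.from_euler('xyz',o['orientation'],degrees=True)
    G=Q.from_euler('xyz',[180,0,yaw],degrees=True)
    s=Rm.inv().apply(np.array([x,y,z+ctrl.hold_point_z])-p)*1000
    w=np.degrees((Rm.inv()*G).as_rotvec())
    print('t',round(o['clock'],2),'yaw',round(o['orientation'][2],1),'shift',s.round(1),'turn',w.round(1),'F',np.round(o['force'],1),'open',round(o['opening'],4))
E
python3 -m inch '[0,-168,178,0,0,0,-42,0,-168,178,0,0,0,-42,0,-168,178,0,0,0,-42,0,-168,178,0,0,0,-42,0,-168,178,0,0,0,-42]'
python3 -c "from h import *;to(.50,-.03,.22,33)"
```

```text
clock: 1.6
tool_pos: [0.3252, -0.41, 0.4049]
orientation: [-180.0, 0.0, -118.1]
force: [1.9, 0.0, 0.7]
opening: 0.0876
gripper_force: 0.0
t 1.6 yaw -118.1 shift [-417.5   24.6   25.6] turn [  -0.    -0.  -151.1] F [1.9 0.  0.7] open 0.0876
```

```bash
python3 -m inch '[0,-235,14,10,0,0,-42,0,-235,14,10,0,0,-42,0,-235,14,10,0,0,-42,0,-235,14,10,0,0,-42,0,-235,14,10,0,0,-42]' >/dev/null
python3 -c "from h import *;to(.50,-.03,.22,33)"
```

```text
t 2.1 yaw -76.0 shift [-143.1 -113.    15.9] turn [-0.00e+00 -1.00e-01 -1.09e+02] F [ 0.3  0.3 -0.2] open 0.0874
```

```bash
python3 -m inch '[0,-143,-113,0,0,0,-42,0,-143,-113,0,0,0,-42,0,-143,-113,0,0,0,-42,0,-143,-113,0,0,0,-42,0,-143,-113,0,0,0,-42]' >/dev/null
python3 -m inch '[0.5,0,0,0,0,0,-42,0.5,0,0,0,0,0,-42,0.5,0,0,0,0,0,-42,0.5,0,0,0,0,0,-42,0.5,0,0,0,0,0,-42]' >/dev/null
python3 -m inch '[0.7,0,0,0,0,0,-25,0.7,0,0,0,0,0,-25,0.7,0,0,0,0,0,-25,0.7,0,0,0,0,0,-25]'
python3 - <<'E'
from h import *
look('wrist',['stand_axis','stand_gate','slot_mouth','stud','bolt_knob','guide','work'],'w1.png');to(.4955,-.021,.106,33)
E
```

```text
clock: 3.5
tool_pos: [0.5006, -0.0331, 0.3948]
orientation: [180.0, -0.0, 32.7]
force: [1.0, -0.3, -0.3]
opening: 0.0272
gripper_force: 0.0
wrist stand_axis [([0.5746, 0.0294, 0.0673], 0.89)]
wrist stand_gate [([0.5606, -0.0758, 0.0668], 0.56)]
wrist slot_mouth []
wrist stud [([0.4983, -0.019, 0.0979], 0.87)]
wrist bolt_knob [([0.5439, -0.1465, 0.0899], 0.68)]
wrist guide [([0.5461, -0.145, 0.0749], 0.56)]
wrist work [([0.578, 0.0324, 0.1344], 0.75)]
t 3.9 yaw 32.5 shift [  2.2 -12.9 129.4] turn [-0.  -0.  -0.5] F [-0.  -0.5  0.3] open 0.0265
```

View pics/w1.png

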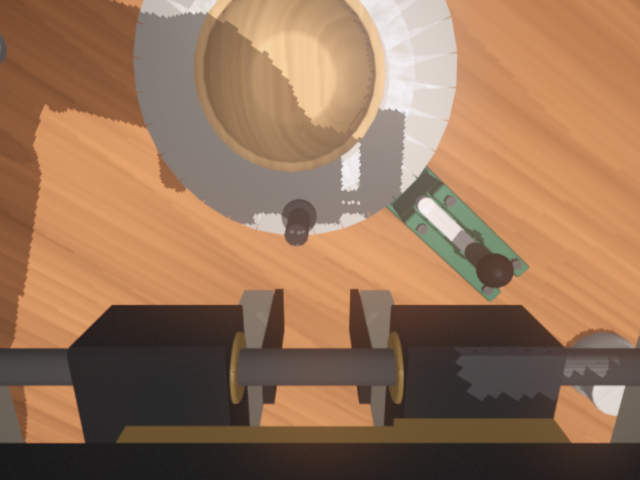

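The wrist view shows the stud from (297,235) to (300,212), ahead of the open fingers, and the knob at (494,270). I'll descend around the stud with a wider opening, then close fully on it to measure where it is.

```bash
python3 -m inch '[0.45,2,-13,0,0,0,0,0.45,2,-13,40,0,0,0,0.45,2,-13,85,0,0,0,0.45,2,-13,129,0,0,0,0.45,2,-13,129,0,0,0]'
python3 -m inch '[0.9,0,0,0,0,0,0,0.9,0,0,0,0,0,0,0.9,0,0,0,0,0,0,0.9,0,0,0,0,0,0,0.9,0,0,0,0,0,0]'
python3 - <<'E'
from h import *
s=look('wrist',['stand_axis','stud','bolt_knob'])
E
```

```text
clock: 4.4
tool_pos: [0.4927, -0.0211, 0.261]
orientation: [-179.8, 0.5, 32.5]
force: [-1.0, -0.3, -0.2]
opening: 0.0479
gripper_force: 0.0
clock: 4.9
tool_pos: [0.4956, -0.0209, 0.2668]
orientation: [180.0, -0.1, 32.6]
force: [-1.8, 1.2, 6.6]
opening: 0.0153
gripper_force: 30.0
wrist stand_axis [([0.5742, 0.0287, 0.0693], 0.6)]
wrist stud [([0.4979, -0.024, 0.0971], 0.63)]
wrist bolt_knob [([0.576, 0.0308, 0.1359], 0.55), ([0.5493, -0.1462, 0.0743], 0.39)]
```

```bash
python3 -m inch '[0.9,0.5,-9.8,0,0,0,6,0.9,2.1,-19.5,0,0,0,12,0.9,4.6,-29,0,0,0,18,0.9,8.1,-38.2,0,0,0,24,0.9,12.6,-47,0,0,0,30]'
python3 -c "
from h import *
p=np.array(ctrl.get_obs()['tool_pos'])[:2]-[.5745,.029];print(np.hypot(*p),np.degrees(np.arctan2(p[1],p[0])))"
```

```text
clock: 5.6
tool_pos: [0.4802, 0.0252, 0.2668]
orientation: [180.0, -0.0, 2.3]
force: [-3.2, -2.9, 10.8]
opening: 0.0155
gripper_force: 30.0
0.09435290763106662 -177.69263936734836
```

Forces are low, so I'll go on.

```bash
for i in 1; do python3 -m inch '[0.9,0.5,-9.8,0,0,0,6,0.9,2.1,-19.5,0,0,0,12,0.9,4.6,-29,0,0,0,18,0.9,8.1,-38.2,0,0,0,24,0.9,12.6,-47,0,0,0,30]'; done
python3 -m inch '[0.9,0.5,-9.8,0,0,0,6,0.9,2.1,-19.5,0,0,0,12,0.9,4.6,-29,0,0,0,18,0.9,8.1,-38.2,0,0,0,24,0.9,12.6,-47,0,0,0,30]'
python3 -c "
from h import *
p=np.array(ctrl.get_obs()['tool_pos'])[:2]-[.5745,.029];print(np.hypot(*p),np.degrees(np.arctan2(p[1],p[0])))"
```

```text
clock: 6.1
tool_pos: [0.4899, 0.073, 0.2668]
orientation: [179.9, 0.1, -27.7]
force: [-11.3, 2.6, 16.1]
opening: 0.0153
gripper_force: 30.0
clock: 6.6
tool_pos: [0.5231, 0.1102, 0.2668]
orientation: [-180.0, 0.1, -57.7]
force: [-10.2, 9.3, 11.7]
opening: 0.0151
gripper_force: 30.0
0.09611383585800816 122.295175318745
```

```bash
python3 -m inch '[0.9,0.5,-9.8,0,0,0,6,0.9,2.1,-19.5,0,0,0,12,0.9,4.6,-29,0,0,0,18,0.9,8.1,-38.2,0,0,0,24,0.9,12.6,-47,0,0,0,30]'
python3 -m inch '[0.9,0.5,-9.8,0,0,0,6,0.9,2.0,-19.1,0,0,0,11.7,0.9,2.0,-19.1,0,0,0,11.7,0.9,2.0,-19.1,0,0,0,11.7]'
python3 - <<'E'
from h import *
p=np.array(ctrl.get_obs()['tool_pos'])[:2]-[.5745,.029];print(np.hypot(*p),np.degrees(np.arctan2(p[1],p[0])))
N=['stand_axis','slot_mouth','stand_gate','bolt_knob','guide']
look('top',N,'top2.png');look('scene',N);
s=look('wrist',N,'w2.png')
t=cv2.imread('pics/top2.png')[150:320,220:430];cv2.imwrite('pics/top2c.png',cv2.resize(t,None,fx=3.6,fy=3.5,interpolation=2))
E
```

```text
clock: 7.1
tool_pos: [0.5705, 0.1253, 0.2669]
orientation: [-179.9, 0.2, -87.6]
force: [-5.7, 7.4, 8.2]
opening: 0.0155
gripper_force: 30.0
clock: 7.5
tool_pos: [0.5906, 0.1237, 0.2669]
orientation: [-179.8, 0.2, -99.1]
force: [0.6, 6.5, 3.8]
opening: 0.015
gripper_force: 30.0
0.09605317596412141 80.32173682054844
top stand_axis [([0.575, 0.03, 0.0738], 0.64)]
top slot_mouth [([0.5559, -0.0764, 0.0701], 0.84), ([0.5443, -0.1495, 0.0904], 0.28)]
top stand_gate [([0.5564, -0.0832, 0.0693], 0.86)]
top bolt_knob [([0.5446, -0.1511, 0.0891], 0.72)]
top guide [([0.5481, -0.1399, 0.0727], 0.78)]
scene stand_axis [([0.5722, 0.0306, 0.071], 0.59)]
scene slot_mouth [([0.554, -0.0756, 0.0711], 0.69), ([0.5547, -0.0777, 0.0722], 0.61)]
scene stand_gate [([0.5558, -0.0742, 0.0719], 0.85), ([0.5122, -0.3718, -0.0039], 0.39)]
scene bolt_knob [([0.5447, -0.1498, 0.0922], 0.71)]
scene guide [([0.5446, -0.1441, 0.0719], 0.65)]
wrist stand_axis [([0.5764, 0.0282, 0.0664], 0.67)]
wrist slot_mouth []
wrist stand_gate []
wrist bolt_knob [([0.3869, 0.2735, 0.003], 0.53)]
wrist guide []
```

View pics/top2c.png

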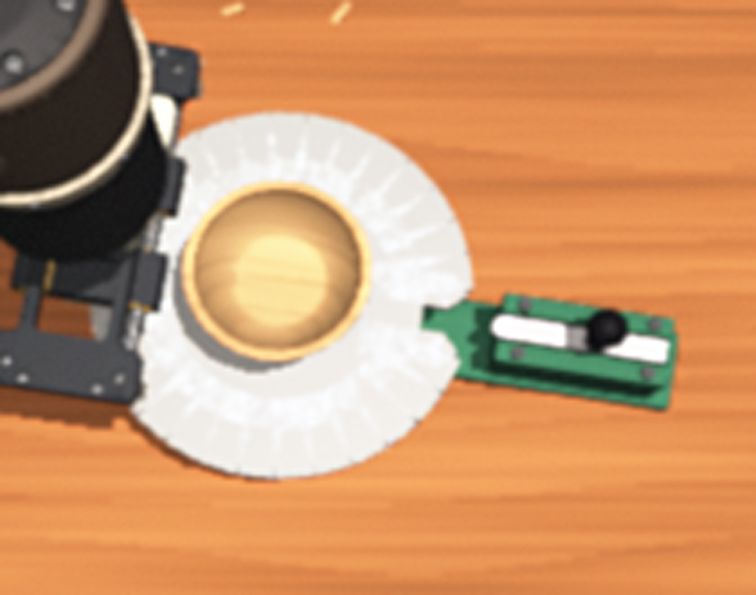

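The crop shows the slot mouth at about (462,325), lined up with the bolt nose at (495,325) and the bolt's axis. I'll release, rise, and move over to the knob.

```bash
python3 -m inch '[0.45,0,0,0,0,0,0,0.45,0,0,0,0,0,0,0.45,0,0,0,0,0,0,0.45,0,0,-45,0,0,0,0.45,0,0,-90,0,0,0]'
python3 -m inch '[0.4,50,0,-15,0,0,0,0.4,100,0,-15,0,0,0,0.4,150,0,-15,0,0,0,0.4,200,0,-15,0,0,0,0.4,200,0,-15,0,0,0]'
python3 - <<'E'
from h import *
look('wrist',['stand_axis','slot_mouth','stand_gate','bolt_knob','guide'],'w3.png');to(.5445,-.153,.103,-99.4)
E
```

```text
clock: 8.9
tool_pos: [0.589, 0.1219, 0.3552]
orientation: [179.8, -0.2, -99.1]
force: [1.9, 1.9, 0.6]
opening: 0.0465
gripper_force: 0.0
clock: 9.4
tool_pos: [0.5561, -0.0797, 0.3707]
orientation: [179.9, -0.0, -99.4]
force: [0.0, 1.3, -0.1]
opening: 0.0524
gripper_force: 0.0
wrist stand_axis []
wrist slot_mouth []
wrist stand_gate [([0.5604, -0.0749, 0.0722], 0.72)]
wrist bolt_knob [([0.5474, -0.1467, 0.0879], 0.57)]
wrist guide [([0.5471, -0.1466, 0.0758], 0.96)]
t 9.7 yaw -99.0 shift [ 80.1   0.9 108.2] turn [ 0.  -0.   0.4] F [-0.3  0.3 -0.2] open 0.0524
```

View pics/w3.png

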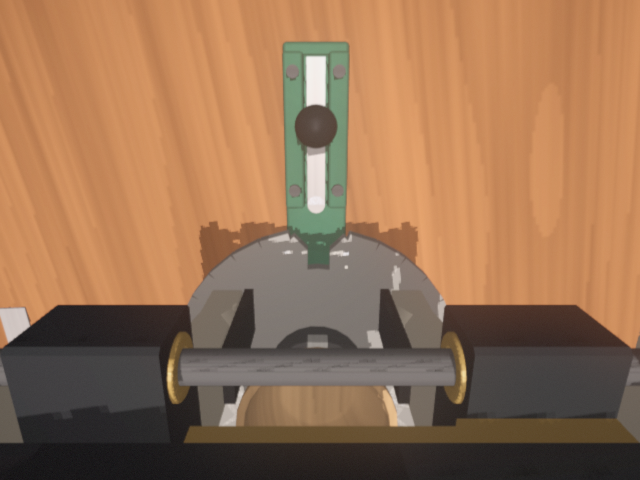

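The wrist view shows the slot at (318,255) in line with the bolt nose (316,205) and the ball (316,126). I'll compute the ball's position from its pixel.

```bash
python3 - <<'E'
from h import *
s=ctrl.snapshot('wrist')
def at(u,v,z):
    d=s['R'].T@np.linalg.inv(s['K'])@[u,v,1];c=-s['R'].T@s['t'];return c+d*(z-c[2])/d[2]
b=at(316,126,.110);print(b,at(318,255,.07),at(316,205,.071));to(b[0],b[1],.103,-99.4)
E
```

```text
[ 0.54647639 -0.14473032  0.11      ] [ 0.55953167 -0.05387236  0.07      ] [ 0.55508699 -0.09070425  0.071     ]
t 9.75 yaw -99.0 shift [ 71.7   0.3 108.2] turn [ 0.  -0.   0.4] F [ 0.6  0.2 -0.4] open 0.0528
```

```bash
python3 -m inch '[0.45,40,0,0,0,0,0,0.45,75,0,25,0,0,0,0.45,75,0,60,0,0,0,0.45,75,0,108,0,0,0,0.45,75,0,108,0,0,0]'
python3 -m inch '[0.9,0,0,0,0,0,0,0.9,0,0,0,0,0,0,0.9,0,0,0,0,0,0,0.9,0,0,0,0,0,0,0.9,0,0,0,0,0,0]'
```

```text
clock: 10.25
tool_pos: [0.5435, -0.1485, 0.2571]
orientation: [179.4, -0.1, -99.1]
force: [-0.7, 0.3, -0.8]
opening: 0.048
gripper_force: 0.0
clock: 10.75
tool_pos: [0.545, -0.1489, 0.2644]
orientation: [180.0, 0.0, -99.1]
force: [-6.8, 2.4, 9.4]
opening: 0.0222
gripper_force: 30.0
```

Gripped on the ball. I'll push 43 mm inward (tool −x).

```bash
python3 -m inch '[0.9,-8,0,0,0,0,0,0.9,-16,0,0,0,0,0,0.9,-22,0,0,0,0,0,0.9,-27,0,0,0,0,0,0.9,-27,0,0,0,0,0]'
python3 -m inch '[0.9,-5,0,0,0,0,0,0.9,-10,0,0,0,0,0,0.9,-14,0,0,0,0,0,0.9,-17,0,0,0,0,0,0.9,-17,0,0,0,0,0]'
python3 -c "
from h import *
look('top',['bolt_knob','slot_mouth','stand_gate'],'top3.png')
t=cv2.imread('pics/top3.png')[150:320,220:430];cv2.imwrite('pics/top3c.png',cv2.resize(t,None,fx=3.6,fy=3.5,interpolation=2))"
```

```text
clock: 11.25
tool_pos: [0.5494, -0.1221, 0.2644]
orientation: [180.0, -0.0, -99.1]
force: [-7.0, 3.0, 8.8]
opening: 0.0225
gripper_force: 30.0
clock: 11.75
tool_pos: [0.5513, -0.1108, 0.2646]
orientation: [179.8, -0.5, -99.1]
force: [-4.5, -38.5, 4.9]
opening: 0.0223
gripper_force: 30.0
top bolt_knob []
top slot_mouth [([0.5558, -0.0769, 0.0678], 0.69)]
top stand_gate [([0.5518, -0.0801, 0.0712], 0.77), ([0.3896, 0.2753, -0.005], 0.33)]
```

Contact at the end, about 38 N after 39 mm. I'll release, rise and check.

```bash
python3 -m inch '[0.45,0,0,0,0,0,0,0.45,0,0,0,0,0,0,0.45,0,0,0,0,0,0,0.45,0,0,-45,0,0,0,0.45,0,0,-90,0,0,0]'
python3 -m inch '[0.4,-30,0,-20,0,0,0,0.4,-30,0,-20,0,0,0,0.4,-30,0,-20,0,0,0,0.4,-30,0,-20,0,0,0]'
python3 - <<'E'
from h import *
s=look('wrist',['bolt_knob','slot_mouth','stand_gate'],'w4.png');look('scene',['bolt_knob','slot_mouth','bowl','wax_tin','spanner'])
E
```

```text
clock: 12.45
tool_pos: [0.5527, -0.1051, 0.3532]
orientation: [179.9, -0.0, -99.1]
force: [0.9, 0.8, 0.9]
opening: 0.048
gripper_force: 0.0
clock: 12.85
tool_pos: [0.5572, -0.0759, 0.3719]
orientation: [179.9, -0.0, -99.1]
force: [-0.6, -0.3, -0.8]
opening: 0.0525
gripper_force: 0.0
wrist bolt_knob [([0.5519, -0.1155, 0.0871], 0.93)]
wrist slot_mouth []
wrist stand_gate []
scene bolt_knob [([0.5532, -0.1134, 0.0914], 0.69)]
scene slot_mouth [([0.5498, -0.0778, 0.0743], 0.62), ([0.5718, 0.029, 0.0726], 0.21)]
scene bowl []
scene wax_tin [([0.5124, -0.3707, 0.0014], 0.71)]
scene spanner []
```

View pics/w4.png

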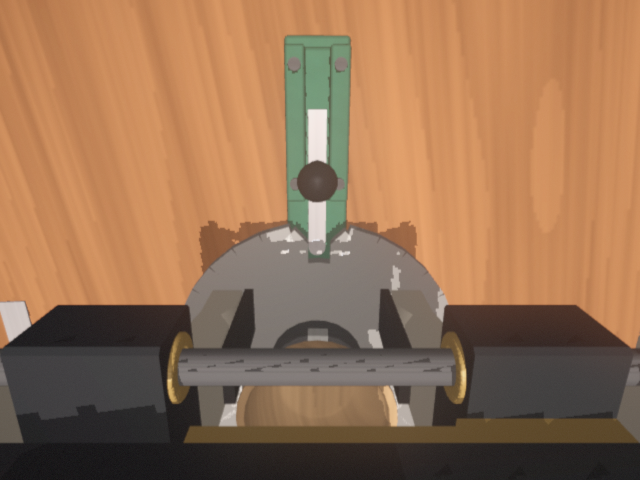

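The bolt is in the slot: nose near (318,245), slot floor at (318,262), ball at (317,181). I'll zoom in to measure the travel.

```bash
python3 - <<'E'
from h import *
a=cv2.imread('pics/w3.png')[30:280,270:370];b=cv2.imread('pics/w4.png')[30:280,270:370]
cv2.imwrite('pics/cmp.png',cv2.resize(np.hstack([a,b]),None,fx=2.4,fy=2.4,interpolation=2))
s=ctrl.snapshot('wrist')
def at(u,v,z):
    d=s['R'].T@np.linalg.inv(s['K'])@[u,v,1];c=-s['R'].T@s['t'];return c+d*(z-c[2])/d[2]
b=at(317,181,.110);print('ball',b,'travel',np.hypot(*(b[:2]-[.54648,-.14473])))
t=at(317,109,.071);f=at(318,262,.07);print('tail',t,'floor',f,np.hypot(*(t-f)[:2]))
E
```

```text
ball [ 0.55036815 -0.11579257  0.11      ] travel 0.029197473715327858
tail [ 0.54389317 -0.15515828  0.071     ] floor [ 0.56009323 -0.04993599  0.07      ] 0.10646207138640242
```

View pics/cmp.png

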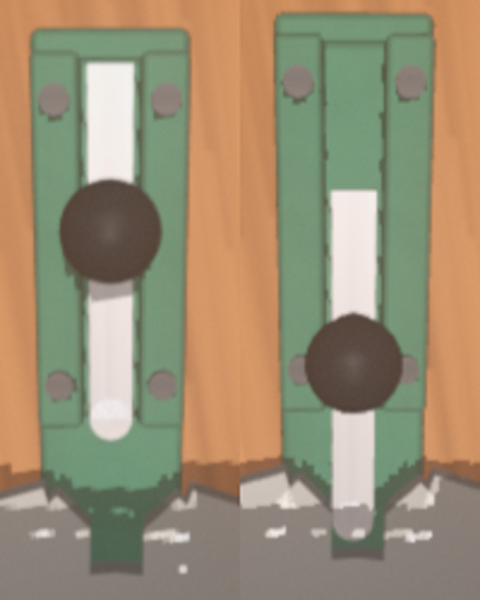

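In the zoom, the gap from nose to slot floor is 17 px. It was 132 px with the bolt out, where the gap is 46 mm. That makes it about 6 mm now, exactly the home value, and the hard stop at 38 N agrees. The slot is centred, the hand is clear and the bystanders haven't been touched, so I'll hand in.

```bash
python3 -c "from plant import ctrl;print(ctrl.close_job())"
```

```text
the job is handed in; nothing more can be done
None
```

I turned the disc until its slot faced the bolt, pushed the bolt home to its stop, let go without touching the loose items, and handed the job in; my pictures show it locked, but no verdict came back.

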